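Seal the soap box

ROBOT

A 6-joint arm with a two-finger parallel gripper is mounted at the origin on a cart in front of the work surface, level with it; the furniture and walls round the work are solid. World frame = base frame: x ahead of the robot, y to its left, z up, the work surface at z = 0. Lengths are in mm, angles in degrees, forces in N, time in s.
With the tool pointing down it reaches from about 300 to 850 mm from the base axis. Payload 4.2 kg.
Tool frame: the origin (TCP) lies midway between the tips of the shut fingers; the grasp point (between the pads) lies 19 mm behind it; z points along the fingers, x is the direction in which the jaws open and shut, and the axes are right-handed (so a half turn about z gives the same grasp; the last joint's range is limited). The gripper opens to 91 mm and grips with 3 to 60 N. Pads are 32 mm wide; open, the fingers measure 118 mm over their backs; the gripper's body (76 mm by 178 mm) begins 60 mm behind the grasp point.
Start: joints at [-77.407, 18.312, 89.639, -0, 72.044, -1.146], TCP at [136.569, -558.562, 213.976] pointing down, gripper open.
Joint ranges: [-177.97, 177.97], [-48.28, 115.42], [12.27, 149.76], [-77.06, 257.06], [2.81, 150.46], [-146.56, 146.56]. Speed limits (degrees/s): [147.25, 147.25, 180, 180, 180, 180].

INTERFACE

Orientations are given as [roll, pitch, yaw] about the fixed x, y, z axes, in that order (R = Rz(yaw) Ry(pitch) Rx(roll)).
In Python, from workcell import env gives the robot as it stands. The module is installed in compiled form; this text tells all that it offers.
- The arm moves only by the tool drive_tool, never from a script. Its argument "series" is a list of rows, each a list of 3 entries, a list of its own where there are three numbers: the closure, from 0 (fully open) to 1 (shut), then the shift along the tool's x, y, z in mm, then the turn, a rotation vector about the tool's x, y, z in rad. In form: [[gripper, [dx, dy, dz], [rx, ry, rz]], ...]. A call has exactly 5 rows; each row is the pose to reach, as a shift and turn from the pose commanded when the call began, along the tool's axes at that moment; what a row does not reach only later rows make up. A row lasts 1/10 s, in which the tool goes at most 50 mm and 8.59 degrees, less where a joint would pass 70% of its speed; a pose out of reach is approached as far as the arm can. A call with a gripper value outside its range is refused whole. The fingers move at their own pace and stop on an object; "squeeze" is the grip in N (left out, the last holds). Time passes only in rows, so rows that repeat a pose let the fingers close, or fill a call up. It gives the time, the measured TCP pose, the force and the opening at its end, in the units of the state.
- env.state(): the state, without advancing time (a new reading comes with each control period).
- env.grab_frame(name): name is "side" or "top"; returns a dict with "image" (384x512x3 uint8, red, green, blue), "K" (3x3 intrinsics, pixels), "origin" and "orientation" of the camera in the world. Camera axes: x right, y down, z forward; pixel columns grow to the right and rows downward; lengths in mm; the calibration is good to about 2 mm. A picture is of the moment at which its call begins. There is no depth.
- env.job_done(): hands the job in, once; it reports no verdict.
The state is a dict: "time_s": time; "qpos": joint angles; "qvel": joint speeds; "effort": joint torques, N m; "ee_pos": TCP position; "ee_rot": TCP orientation; "force": force on the tool from outside, world axes, zero at the start; "torque": the same for the moment, N m; "gripper_width": finger opening in mm.
Only numpy, scipy, OpenCV 4.12 (cv2) and the standard library are available. Lean on these libraries where they do the work, as an engineer would, in place of code of your own. Each camera call takes 0.05 s, during which the arm holds its last target.

TASK

Two identical white boxes with wooden lids stand open on the table; one holds a bar of soap, the other is empty. Push the lid of the box with the soap down against its rubber gasket until the spring latch at the front catches and holds it shut. Leave the lid of the empty box open.

Things in the scene. Friction and masses are not known exactly. Their poses are not given: they have to be found in the camera images.
- soap_keeper: the box with the bar of soap in it: white, 120 mm deep (x), 96 wide (y), 60 high, fixed. Origin: centre of its underside; z up; its front, with the latch, faces its -x, towards the robot. Lid hinge line: along y at x = 66, z = 66 mm. Latch: steel spring hook at mid front, x -61 to -75, 26 mm wide, top at z = 93 mm; the lid pushes it aside and it snaps over the lid's front bar by itself
- soap_keeper_lid (a joint): angle of its lid, rad: 0 shut and latched, grows opening upward. Wooden plate 126 mm from hinge line to front edge, 100 wide, top 9 mm over hinge line when shut. Press on the round dark pad (30 mm, 2 mm thick) at mid width, 100 mm from hinge line. Lid stays where left. Gasket resists below 0.07; the latch catches near 0, after about 10 to 13 N; stop at -0.02. Unlatched it springs up past 0.03
- spare_keeper: the empty box: same make, size, lid, latch and frame as the box with the soap, also fixed to the table; not to be closed
- spare_keeper_lid (a joint): angle of the empty box's lid in rad, measured as for the other (0 shut); it stands open and is to stay open

How it is judged:
By the outcome, as a careful person would: the job done as asked, in the order asked, and still so for the second after the job is handed in, with the robot touching nothing.
It also fails if it takes over 26 s, if anything falls off the work surface, if the arm or the gripper's body presses on something with over 40 N, if the wrist force passes 120 N, or if a joint passes its speed limit or range.

## Working session

There is one attempt and no reset: what is moved stays moved. The work goes in short steps, Python scripts to look and compute and a tool call to move; the robot and the scene stay as the last step left them, time stands still between calls to the robot, and variables do not carry over. Pictures are saved under pics/ and viewed, and the job is handed in when it is done.

Besides the shell and the picture viewer there is one more tool, called after "Call:" as name([rows], argument=value, ...), one row to a line, values as JSON. drive_tool: Moves the arm, as the interface text tells. Its arguments: {"type":"object","properties":{"series":{"type":"array","items":{"type":"array"}},"squeeze":{"type":"number"}},"required":["series"]}

```bash
mkdir -p pics
python3 - <<'E'
from workcell import env
import cv2,pickle
for n in("side","top"):
    f=env.grab_frame(n);cv2.imwrite(f"pics/{n}0.png",f["image"][:,:,::-1]);pickle.dump(f,open(f"{n}0.pkl","wb"))
    print(n,f["K"],f["origin"],f["orientation"])
print(env.state())
E
```

```text
side [[439.72762892   0.         255.72038835]
 [  0.         439.72762892 188.39848896]
 [  0.           0.           1.        ]] [279.35600827 847.44284621 715.01237856] [-1.24695729e+02 -4.17369635e-02 -1.57873680e+02]
top [[419.08378918   0.         252.81659269]
 [  0.         419.08378918 190.64341975]
 [  0.           0.           1.        ]] [ 511.08317056  -11.67874915 1162.98766954] [-175.69299793    1.28381607  -89.04014803]
{'time_s': 0.1, 'qpos': array([-7.74089146e+01,  1.83464515e+01,  8.96975217e+01, -7.19575846e-04,
        7.20441787e+01, -1.14554508e+00]), 'qvel': array([-0.0737611 , -0.1215517 , -0.07683321, -0.00638089, -0.12897297,
       -0.02488581]), 'effort': array([ 4.72693705e-05, -4.13334310e+01, -2.32509863e+01,  7.28020747e-02,
        4.21661488e-02, -5.80047617e-05]), 'ee_pos': array([ 136.44374009, -558.12465476,  213.23249593]), 'ee_rot': array([-1.79998922e+02,  8.81479972e-02, -7.62631464e+01]), 'force': array([-0.43077693, -0.84046384, -0.24968348]), 'torque': array([-0.02543311,  0.02228142,  0.00500734]), 'gripper_width': 91.12173839794895}
```

View pics/side0.png

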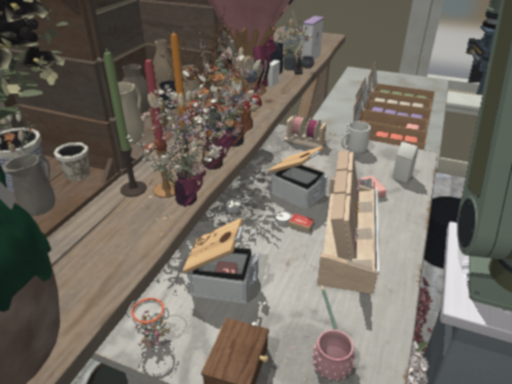

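View pics/top0.png

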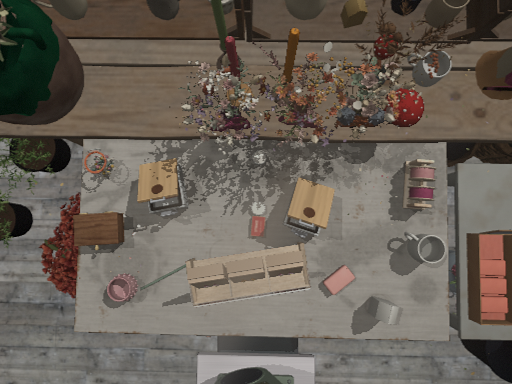

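Run:
```python
import cv2,numpy as np
s=cv2.imread("pics/side0.png");t=cv2.imread("pics/top0.png")
a=cv2.resize(s[205:310,175:275],None,fx=5.5,fy=5.5,interpolation=cv2.INTER_CUBIC)
b=cv2.resize(s[135:215,255:345],None,fx=5.5,fy=5.5,interpolation=cv2.INTER_CUBIC)
cv2.imwrite("pics/a.png",a);cv2.imwrite("pics/b.png",b)
c=cv2.resize(t[150:250,125:345],None,fx=3.6,fy=3.6,interpolation=cv2.INTER_CUBIC)
cv2.imwrite("pics/c.png",c)
```

```text
(no output)
```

View pics/a.png

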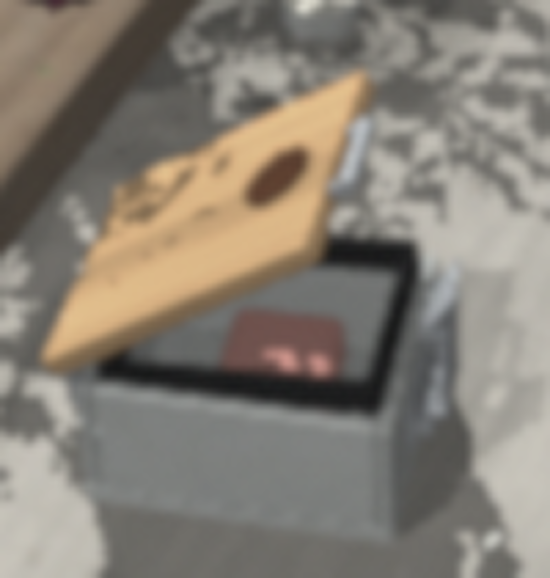

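View pics/b.png

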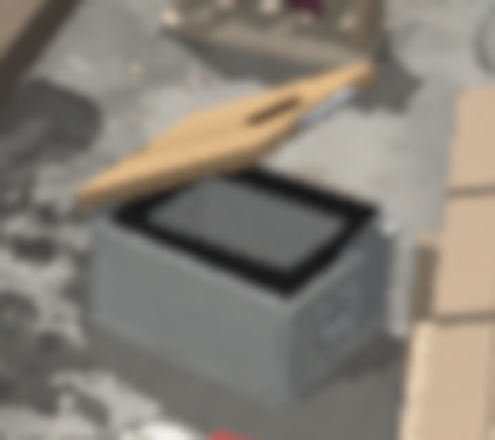

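View pics/c.png

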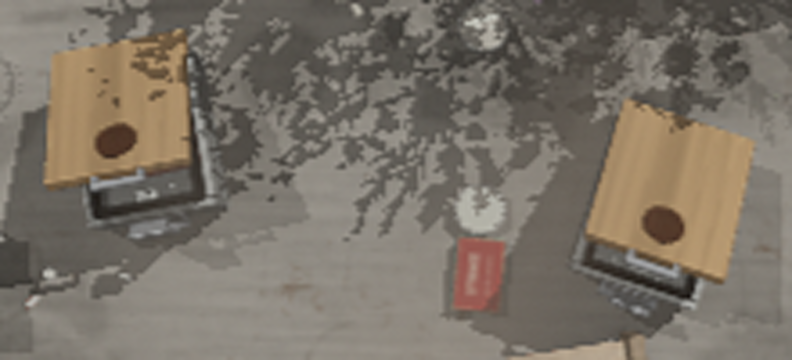

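```bash
cat > h.py <<'E'
import numpy as np
from scipy.spatial.transform import Rotation as R
def ray(f,p):
    d=R.from_euler('xyz',f["orientation"],degrees=True).as_matrix()@np.linalg.inv(f["K"])@np.array([p[0],p[1],1.])
    return np.array(f["origin"]),d/np.linalg.norm(d)
def plane(f,p,z):
    o,d=ray(f,p);return o+d*(z-o[2])/d[2]
def tri(fa,pa,fb,pb):
    a,u=ray(fa,pa);b,v=ray(fb,pb)
    s,t=np.linalg.lstsq(np.c_[u,-v],b-a,rcond=None)[0]
    return (a+s*u+b+t*v)/2,np.linalg.norm(a+s*u-b-t*v)
E
python3 - <<'E'
from h import *
import pickle,cv2
np.set_printoptions(precision=1,suppress=True)
s=pickle.load(open("side0.pkl","rb"));t=pickle.load(open("top0.pkl","rb"))
def pad(f,c,r):
    im=f["image"].astype(int);x,y=c
    sub=im[y-r:y+r+1,x-r:x+r+1]
    m=((sub[...,0]<125)&(sub[...,0]-sub[...,2]>18)).astype(np.uint8)
    n,l,st,ce=cv2.connectedComponentsWithStats(m);k=1+np.argmin(np.hypot(*(ce[1:]-r).T)/np.sqrt(st[1:,4]))
    print("pad",ce[k]+[x-r,y-r],st[k]);return ce[k]+[x-r,y-r]
pt=pad(t,(157,189),9);ps=pad(s,(225,237),9)
print(tri(t,pt,s,ps))
T=lambda x,y:(x/3.6+125-.36,y/3.6+150-.36)
A=lambda x,y:(x/5.5+175-.4,y/5.5+205-.4)
for n,a,b in[("FL",(43,186),(322,250)),("FR",(190,165),(368,75)),("BL",(50,55),(45,362))]:
    print(n,tri(t,T(*a),s,A(*b)))
# box: top rim front corners top view ; rim z=60ish; bottom corner in side
print("rim FL,FR top",plane(t,T(90,222),60),plane(t,T(218,205),60))
print("rim FL side",plane(s,A(380,412),63),"bottom FL",plane(s,A(398,535),0),"BL bottom",plane(s,A(95,495),0))
print("spare pad",tri(t,pad(t,(309,212),9),s,pad(s,(305,155),9)))
E
```

```text
pad [156.6 188.6] [ 3  4 12 10 90]
pad [225.  236.9] [ 4  5 11  9 52]
(array([588.8, 250.9, 133.6]), np.float64(1.8482149986157315))
FL (array([553.5, 294.3, 148. ]), np.float64(6.990246934454088))
FR (array([573.9, 196.9, 145.6]), np.float64(2.462113546297466))
BL (array([654.9, 315.6,  75.2]), np.float64(2.2810802926568585))
rim FL,FR top [534.8 286.4  60. ] [548.8 192.4  60. ]
rim FL side [535.1 281.2  63. ] bottom FL [528.5 281.7   0. ] BL bottom [644.3 307.6   0. ]
pad [308.7 212. ] [ 3  4 12 11 98]
pad [304. 155.] [8 9 1 1 1]
spare pad (array([ 537.8, -125.3,  130.4]), np.float64(0.24801512738144207))
```

```bash
cat >> h.py <<'E'
def mv(pos,rpy,tgt,yaw=None,cyaw=True):
    Rm=R.from_euler('xyz',rpy,degrees=True)
    d=Rm.inv().apply(np.array(tgt)-pos)
    rv=np.zeros(3) if yaw is None else (Rm.inv()*R.from_euler('xyz',[180,0,yaw],degrees=True)).as_rotvec()
    return d.round(1),rv.round(3)
E
python3 - <<'E'
from h import *
print(mv([136.57,-558.56,213.98],[180,0,-76.26],[240,-380,330],-40))
print(mv([240,-380,330],[180,0,-40],[370,-170,345],-5))
print(mv([370,-170,345],[180,0,-5],[480,50,330],12))
E
```

```text
(array([-148.9, -142.9, -116. ]), array([ 0.   ,  0.   , -0.633]))
(array([ -35.4, -244.4,  -15. ]), array([ 0.   ,  0.   , -0.611]))
(array([  90.4, -228.7,   15. ]), array([ 0.   ,  0.   , -0.297]))
```

Call:
drive_tool([
  [1,[-25,-22,-40],[0,0,-0.127]],
  [1,[-55,-52,-70],[0,0,-0.253]],
  [1,[-85,-82,-95],[0,0,-0.38]],
  [1,[-117,-112,-110],[0,0,-0.506]],
  [1,[-149,-143,-116],[0,0,-0.633]],
], squeeze=10)

```text
time_s: 0.6
ee_pos: [240.9, -378.7, 331.7]
ee_rot: [180.0, -0.2, -39.7]
force: [1.3, -0.9, -0.4]
gripper_width: 54.0
```

Run:
```python
from workcell import env
from h import *
s=env.state();print(s["ee_pos"],s["ee_rot"],s["force"],s["gripper_width"])
print(mv(s["ee_pos"],s["ee_rot"],[370,-170,345],-5))
```

```text
[ 240.92710953 -378.71117101  331.67989646] [ 1.79955790e+02 -1.79912726e-01 -3.97327816e+01] [ 1.2942886 -0.9192162 -0.4266319] 54.01544238801008
(array([ -34.1, -243. ,  -13.6]), array([ 0.002, -0.003, -0.606]))
```

Tracks well. Continue.

Call:
drive_tool([
  [1,[-7,-48,-3],[0,0,-0.122]],
  [1,[-14,-96,-6],[0,0,-0.244]],
  [1,[-21,-144,-9],[0,0,-0.366]],
  [1,[-28,-194,-12],[0,0,-0.488]],
  [1,[-35,-244,-15],[0,0,-0.611]],
])

```text
time_s: 1.1
ee_pos: [369.8, -169.5, 344.9]
ee_rot: [180.0, -0.0, -4.7]
force: [0.9, -0.8, 0.6]
gripper_width: 14.1
```

Call:
drive_tool([
  [1,[18,-46,3],[0,0,-0.06]],
  [1,[36,-92,6],[0,0,-0.12]],
  [1,[54,-138,9],[0,0,-0.18]],
  [1,[72,-184,12],[0,0,-0.24]],
  [1,[90,-229,15],[0,0,-0.297]],
])

```text
time_s: 1.6
ee_pos: [479.3, 51.0, 329.5]
ee_rot: [180.0, 0.0, 12.2]
force: [0.5, -0.7, -0.0]
gripper_width: 0.4
```

Run:
```python
from h import *
# keep commanded pose 480,50,330 yaw12
print(mv([480,50,330],[180,0,12],[596,252,240]))
```

```text
(array([ 155.5, -173.5,   90. ]), array([0., 0., 0.]))
```

Call:
drive_tool([
  [1,[31,-35,10],[0,0,0]],
  [1,[62,-70,25],[0,0,0]],
  [1,[93,-105,45],[0,0,0]],
  [1,[124,-140,70],[0,0,0]],
  [1,[155,-173,90],[0,0,0]],
])

```text
time_s: 2.1
ee_pos: [593.1, 249.4, 239.6]
ee_rot: [180.0, 0.1, 12.1]
force: [1.2, -1.0, -0.2]
gripper_width: 0.4
```

Run:
```python
from workcell import env
import cv2,pickle,numpy as np
for n,(x0,x1,y0,y1) in(("side",(150,310,180,310)),("top",(90,290,120,260))):
    f=env.grab_frame(n);pickle.dump(f,open(f"{n}1.pkl","wb"))
    cv2.imwrite(f"pics/{n}1.png",cv2.resize(f["image"][y0:y1,x0:x1,::-1],None,fx=4,fy=4,interpolation=cv2.INTER_CUBIC))
```

```text
(no output)
```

View pics/side1.png

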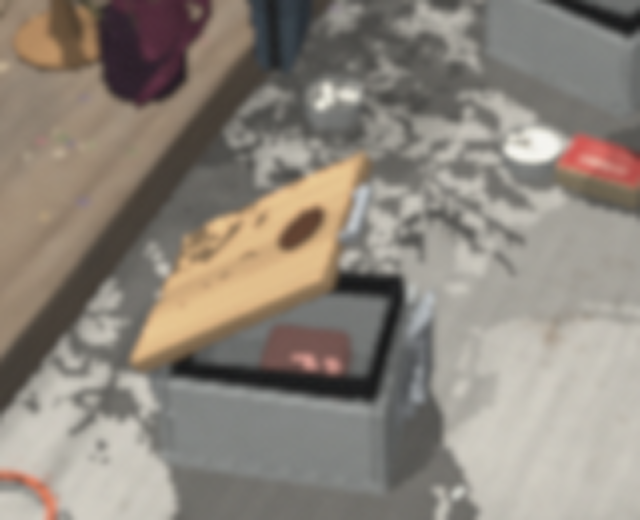

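View pics/top1.png

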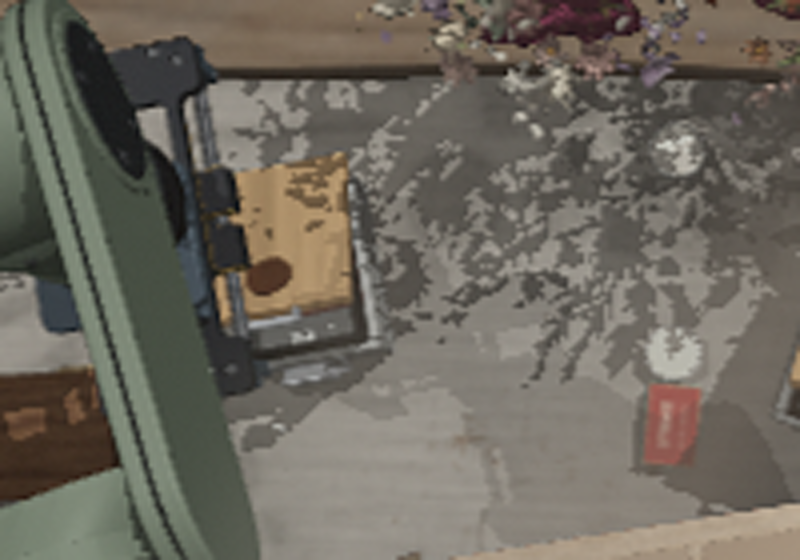

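Run:
```python
from workcell import env
from h import *
import pickle,cv2
print(env.state()["ee_pos"],env.state()["time_s"])
for n,c in(("side",(150,180)),("top",(90,120))):
    f=pickle.load(open(n+"1.pkl","rb"));Rm=R.from_euler('xyz',f["orientation"],degrees=True).as_matrix()
    for z in(0,60,150):
        p=f["K"]@Rm.T@(np.array([594,251,240+z])-f["origin"]);p=p[:2]/p[2];print(n,z,p,(p-c)*4)
    if n=="side":cv2.imwrite("pics/sidefull1.png",f["image"][:,:,::-1])
```

```text
[593.04947812 251.7016445  235.08696394] 2.2
side 0 [219.79188981 192.97018572] [279.16755924  51.88074288]
side 60 [218.25892124 165.63713021] [273.03568496 -57.45147914]
side 150 [215.6929593  119.88565073] [ 262.7718372  -240.45739709]
top 0 [144.73271627 182.8598943 ] [218.93086508 251.43957719]
top 60 [136.67927043 180.16316864] [186.71708172 240.65267458]
top 150 [122.2920218  175.34554607] [129.16808719 221.38218429]
```

View pics/sidefull1.png

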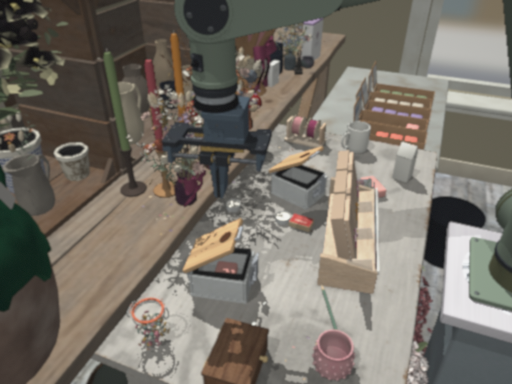

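Call:
drive_tool([
  [1,[2,0,25],[0,0,0]],
  [1,[4,0,50],[0,0,0]],
  [1,[6,0,70],[0,0,0]],
  [1,[6,0,80],[0,0,0]],
  [1,[6,0,85],[0,0,0]],
])

```text
time_s: 2.7
ee_pos: [598.3, 248.4, 155.4]
ee_rot: [180.0, 0.1, 12.0]
force: [-0.2, 0.2, -0.6]
gripper_width: 0.4
```

Run:
```python
from workcell import env
import cv2
f=env.grab_frame("side");x0,x1,y0,y1=150,310,170,310
cv2.imwrite("pics/side2.png",cv2.resize(f["image"][y0:y1,x0:x1,::-1],None,fx=4,fy=4,interpolation=cv2.INTER_CUBIC))
s=env.state();print(s["ee_pos"],s["ee_rot"],s["force"])
```

```text
[598.36806463 248.50233838 155.39087272] [1.79975438e+02 8.76266282e-02 1.20129911e+01] [-0.06388227 -0.22346139 -0.45340516]
```

View pics/side2.png

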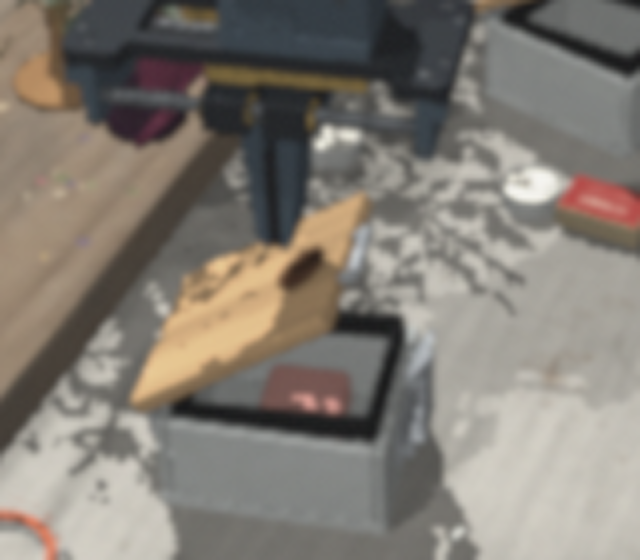

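Call:
drive_tool([
  [1,[0,-4,10],[0,0,0]],
  [1,[-1,-4,20],[0,0,0]],
  [1,[-3,-4,29],[0,0,0]],
  [1,[-6,-4,38],[0,0,0]],
  [1,[-10,-4,46],[0,0,0]],
])

```text
time_s: 3.25
ee_pos: [587.8, 250.8, 109.4]
ee_rot: [180.0, 0.0, 12.0]
force: [-0.5, 1.0, 1.5]
gripper_width: 0.6
```

Run:
```python
from workcell import env
import cv2
f=env.grab_frame("side");x0,x1,y0,y1=150,310,170,310
cv2.imwrite("pics/side3.png",cv2.resize(f["image"][y0:y1,x0:x1,::-1],None,fx=4,fy=4,interpolation=cv2.INTER_CUBIC))
s=env.state();print(s["ee_pos"],s["ee_rot"],s["force"])
```

```text
[586.2607352  250.25608378 107.97651944] [179.96050839   0.22366603  12.03767733] [-0.55527405 -0.5335682  -0.06976159]
```

View pics/side3.png

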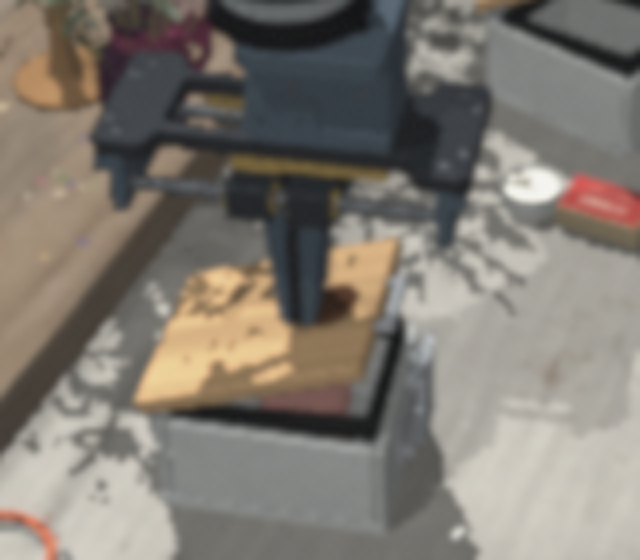

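Call:
drive_tool([
  [1,[-3,0,-12],[0,0,0]],
  [1,[-15,0,-12],[0,0,0]],
  [1,[-18,0,0],[0,0,0]],
  [1,[-21,0,12],[0,0,0]],
  [1,[-22,0,22],[0,0,0]],
])

```text
time_s: 3.8
ee_pos: [566.0, 246.0, 87.0]
ee_rot: [180.0, 0.1, 12.0]
force: [-1.6, -0.5, 5.3]
gripper_width: 0.1
```

Run:
```python
from workcell import env
import cv2
f=env.grab_frame("side");x0,x1,y0,y1=150,310,170,310
cv2.imwrite("pics/side4.png",cv2.resize(f["image"][y0:y1,x0:x1,::-1],None,fx=4,fy=4,interpolation=cv2.INTER_CUBIC))
s=env.state();print(s["ee_pos"],s["ee_rot"],s["force"])
```

```text
[565.48698993 245.88510007  85.46964407] [179.96962636   0.19564769  12.03066018] [-0.87491686  0.25362025  0.11107545]
```

View pics/side4.png

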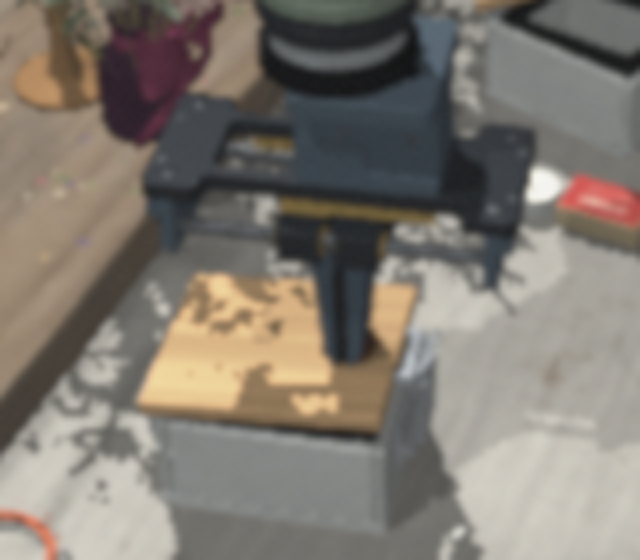

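Call:
drive_tool([
  [1,[0,0,2],[0,0,0]],
  [1,[0,0,4],[0,0,0]],
  [1,[0,0,5],[0,0,0]],
  [1,[0,0,6],[0,0,0]],
  [1,[0,0,6],[0,0,0]],
])

```text
time_s: 4.35
ee_pos: [566.1, 246.1, 83.4]
ee_rot: [180.0, 0.1, 12.0]
force: [-3.8, -1.0, 8.0]
gripper_width: 0.4
```

Call:
drive_tool([
  [1,[0,0,1],[0,0,0]],
  [1,[0,0,2],[0,0,0]],
  [1,[0,0,3],[0,0,0]],
  [1,[0,0,3],[0,0,0]],
  [1,[0,0,3],[0,0,0]],
])

```text
time_s: 4.85
ee_pos: [565.6, 245.9, 80.2]
ee_rot: [180.0, 0.1, 12.0]
force: [-3.7, -1.6, 8.2]
gripper_width: 0.3
```

Call:
drive_tool([
  [1,[0,0,1],[0,0,0]],
  [1,[0,0,2],[0,0,0]],
  [1,[0,0,3],[0,0,0]],
  [1,[0,0,3],[0,0,0]],
  [1,[0,0,3],[0,0,0]],
])

```text
time_s: 5.35
ee_pos: [565.3, 245.9, 77.3]
ee_rot: [180.0, 0.2, 12.0]
force: [-6.0, -1.7, 9.5]
gripper_width: 0.6
```

Call:
drive_tool([
  [1,[0,0,1],[0,0,0]],
  [1,[0,0,2],[0,0,0]],
  [1,[0,0,2],[0,0,0]],
  [1,[0,0,2],[0,0,0]],
  [1,[0,0,2],[0,0,0]],
])

```text
time_s: 5.85
ee_pos: [565.2, 245.9, 75.7]
ee_rot: [180.0, 0.2, 12.0]
force: [-6.8, -2.5, 12.1]
gripper_width: 0.2
```

Call:
drive_tool([
  [1,[0,0,1],[0,0,0]],
  [1,[0,0,2],[0,0,0]],
  [1,[0,0,2],[0,0,0]],
  [1,[0,0,2],[0,0,0]],
  [1,[0,0,2],[0,0,0]],
])

```text
time_s: 6.35
ee_pos: [565.1, 245.9, 75.1]
ee_rot: [180.0, 0.2, 12.0]
force: [-9.1, -4.2, 17.8]
gripper_width: 0.6
```

Call:
drive_tool([
  [1,[0,0,1],[0,0,0]],
  [1,[0,0,2],[0,0,0]],
  [1,[0,0,2],[0,0,0]],
  [1,[0,0,2],[0,0,0]],
  [1,[0,0,2],[0,0,0]],
])

```text
time_s: 6.85
ee_pos: [565.2, 245.9, 74.9]
ee_rot: [180.0, 0.1, 12.0]
force: [-11.8, -3.3, 27.3]
gripper_width: 0.1
```

Hard stop reached (0.2 mm for 2 mm commanded). Back off slowly, then clear.

Call:
drive_tool([
  [1,[0,0,-4],[0,0,0]],
  [1,[0,0,-9],[0,0,0]],
  [1,[0,0,-16],[0,0,0]],
  [1,[0,0,-30],[0,0,0]],
  [1,[0,0,-50],[0,0,0]],
])

```text
time_s: 7.35
ee_pos: [566.4, 246.1, 120.1]
ee_rot: [180.0, 0.1, 12.0]
force: [0.3, -1.1, 0.2]
gripper_width: 0.9
```

Call:
drive_tool([
  [1,[0,10,-30],[0,0,0]],
  [1,[0,40,-60],[0,0,0]],
  [1,[0,80,-80],[0,0,0]],
  [1,[0,125,-90],[0,0,0]],
  [1,[0,170,-90],[0,0,0]],
])

```text
time_s: 7.85
ee_pos: [603.8, 78.8, 213.2]
ee_rot: [180.0, -0.3, 12.1]
force: [0.5, 0.8, -0.1]
gripper_width: 0.3
```

Run:
```python
from workcell import env
import cv2,pickle
for n,(x0,x1,y0,y1) in(("side",(150,350,130,280)),("top",(110,310,130,260))):
    f=env.grab_frame(n);pickle.dump(f,open(n+"5.pkl","wb"))
    cv2.imwrite(f"pics/{n}5.png",cv2.resize(f["image"][y0:y1,x0:x1,::-1],None,fx=4,fy=4,interpolation=cv2.INTER_CUBIC))
s=env.state();print(s["ee_pos"],s["time_s"],s["force"])
```

```text
[603.64543819  75.00818014 211.36029301] 7.95 [ 0.11178828  0.37500869 -0.06425597]
```

View pics/side5.png

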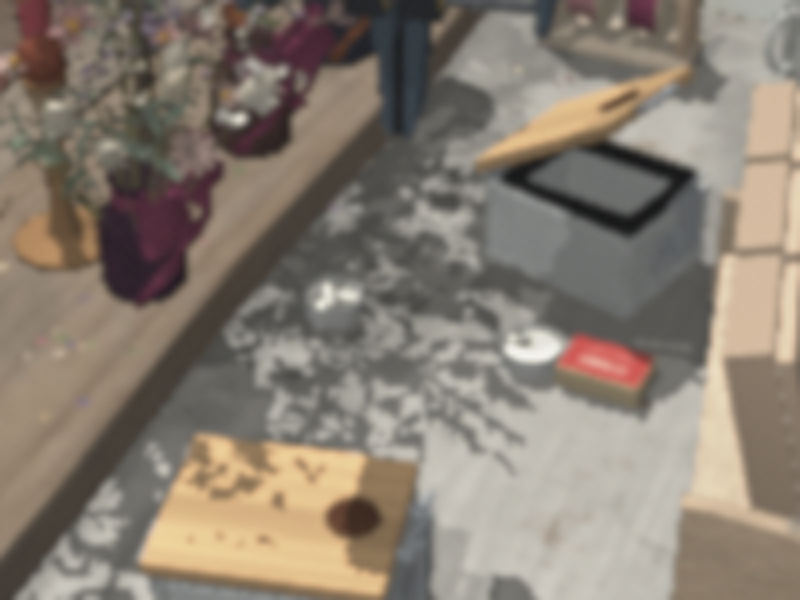

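View pics/top5.png

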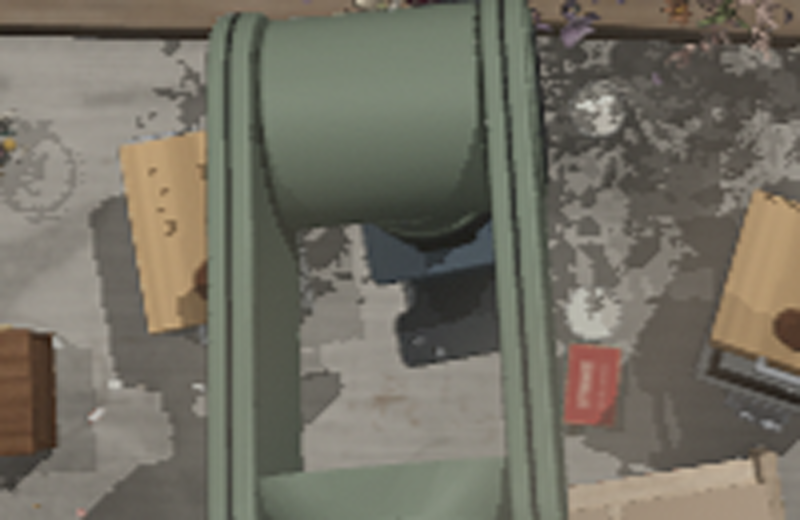

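Call:
drive_tool([
  [1,[-15,30,-30],[0,0,0]],
  [1,[-30,65,-60],[0,0,0]],
  [1,[-50,105,-80],[0,0,0]],
  [1,[-70,140,-90],[0,0,0]],
  [1,[-70,140,-90],[0,0,0]],
])

```text
time_s: 8.45
ee_pos: [562.6, -75.0, 302.9]
ee_rot: [179.8, -0.2, 11.8]
force: [-0.7, 0.0, 0.3]
gripper_width: 0.3
```

Run:
```python
from workcell import env
from h import *
import cv2
F={}
for n,(x0,x1,y0,y1),k in(("side",(175,275,205,310),5.5),("top",(110,350,130,260),3.3)):
    f=F[n]=env.grab_frame(n)
    cv2.imwrite(f"pics/{n}6.png",cv2.resize(f["image"][y0:y1,x0:x1,::-1],None,fx=k,fy=k,interpolation=cv2.INTER_CUBIC))
def pad(f,c,r):
    im=f["image"].astype(int);x,y=c
    sub=im[y-r:y+r+1,x-r:x+r+1]
    m=((sub[...,0]<125)&(sub[...,0]-sub[...,2]>18)).astype(np.uint8)
    n,l,st,ce=cv2.connectedComponentsWithStats(m)
    k=1+np.argmax(st[1:,4]);print(ce[k]+[x-r,y-r],st[k]);return ce[k]+[x-r,y-r]
pt=pad(F["top"],(162,198),9);ps=pad(F["side"],(238,259),9)
print(tri(F["top"],pt,F["side"],ps))
s=env.state();print(s["ee_pos"],s["time_s"],s["force"])
```

```text
[163.81 199.85] [  6   6  11  11 100]
[237.93333333 259.01111111] [ 3  5 13  9 90]
(array([564.17210674, 245.45480379,  77.06625179]), np.float64(1.5433624102376977))
[562.94104875 -71.42753973 300.67824673] 8.55 [ 0.23481362 -0.35210194  0.23592789]
```

View pics/side6.png

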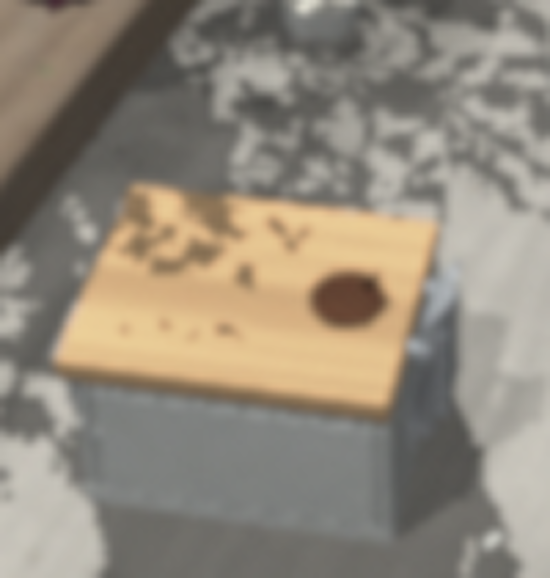

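View pics/top6.png

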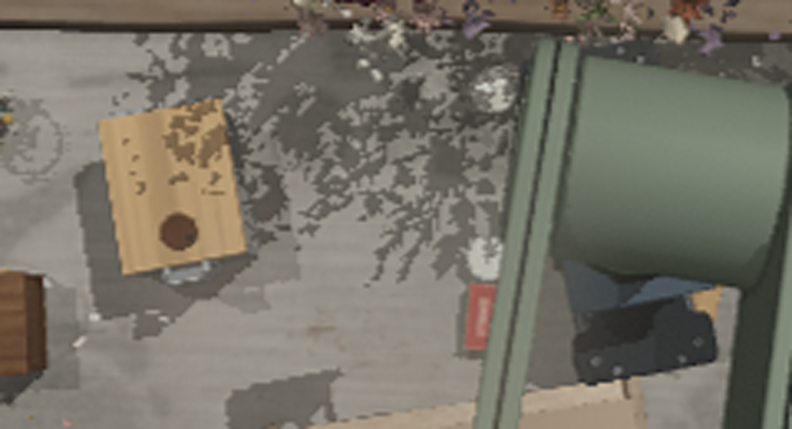

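Run:
```python
from workcell import env
import cv2
f=env.grab_frame("side");cv2.imwrite("pics/side7.png",f["image"][:,:,::-1])
s=env.state();print(s["qvel"].round(2),s["force"],s["time_s"])
```

```text
[ 1.26  0.69  0.4  -0.15 -0.11 -0.26] [-0.44430296 -0.08192834 -0.69816957] 8.6
```

View pics/side7.png

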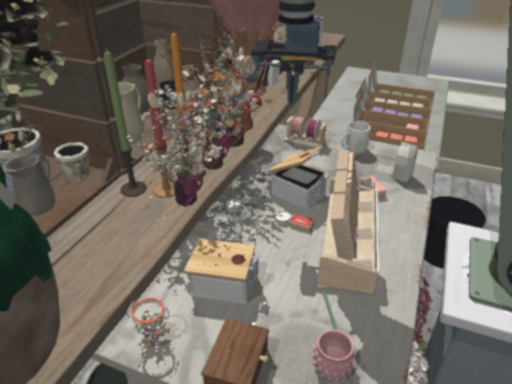

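The near box (pixel 222, 265) is shut. The empty box (300, 178) is still open, and the gripper (292, 80) is well clear of everything.

```bash
python3 -c "
from workcell import env
print(env.job_done())"
```

```text
the job is handed in; nothing more can be done
None
```

The lid of the box with the soap is pushed shut and held by its latch, and the empty box's lid is still open. I handed the job in at about 8.6 s.

- **Pressing:** I found the soap in the box on the robot's left. With the closed fingertips on the dark pad, I pushed its lid down until it stopped giving. The last 2 mm commanded moved it only 0.2 mm, with about 27 N downward. Then I backed off and moved clear.
- **Latch check:** More than a second after release, the two camera views put the pad at z = 77.1 mm. It should be 77.0 mm at angle 0; a lid that had sprung open would sit at least 3 mm higher. The calibration is only good to about 2 mm, so this supports the latch holding rather than proving it. I could not clearly see the hook over the lid's bar.
- **Empty box and clearance:** The last side view shows the empty box's lid still open and the gripper clear of everything. The tool force was near zero. I judged that lid by eye, because the side-view pad detection for that box picked up only one pixel.
- **Disagreements:** The two views' sight lines to the pad missed each other by 1.5–1.8 mm. In the first measurement, one lid corner missed by 7 mm. I set the angle and position from the pad and the other corners.

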